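Load the paint caddy and snap it onto its tether hook

TASK

Stand the orange-lidded paint jar in the empty well of the grey caddy. Then push the caddy along its plywood dock by its yellow handle until the steel ring on its front presses through the red sprung gate of the snap hook and the gate snaps shut behind it. Keep all the jars upright, do not touch the hook or its gate yourself, and leave the other things on the table where they are.

Things in the scene. Friction and masses are not known exactly. Their poses are not given: they have to be found in the camera images.
- dock: Plywood board 380 x 166 mm, 12 mm thick, lying on the table, fixed. Origin on its underside; +x is the direction in which the caddy is pushed (away from the robot, at most 0.35 rad off world x), z up. Two blue rails (14 mm tall, 12 mm wide, inner faces 126 mm apart) run along x on its top and guide the caddy with 2 mm play each side. Two black rubber end stops stop the caddy when the ring bar is 34 mm past hook_mouth along +x.
- hook_mouth (a point): Middle of the mouth of the steel snap hook fixed at the far end of the dock, 32 mm above the table; axes as the dock's. The hook is a loop lying level, 40 mm long and 45 mm wide inside, made of 7 mm bar, its mouth towards -x. The mouth is closed by the red gate.
- gate (a joint): Angle of the red sprung gate (rad): 0 shut, positive swung inwards (+x), at most 1.35. The ring bar meets it 6 mm before hook_mouth, swings it to about 0.85 and passes it 20 to 25 mm beyond hook_mouth; then it snaps back to 0. Pushing the loaded caddy takes 2 to 5 N along the rails, up to about 12 N opening the gate; it drops at the snap and rises steeply at the end stops.
- caddy: Loose grey caddy, 122 x 122 mm and 36 mm tall, standing on the dock's board between the rails. Origin at the centre of its underside (12 mm above the table), x towards the ring and hook, y to its left. Walls, floor and the two crossing dividers are 6 mm thick and make four wells, each 52 x 52 mm, centred 29 mm from the origin in x and y. About 0.38 kg empty.
- ring_bar (a point): Middle of the upright outer bar (6 mm thick, between arms 28 mm apart) of the steel D-ring fixed rigidly on the caddy's front wall; it stands 46 mm ahead of that wall and lines up with hook_mouth in y and height. Axes as the caddy's.
- handle_mid (a point): Centre of the yellow handle fixed by two steel arms to the caddy's rear wall: a flat upright bar, 10 mm thick along x, 100 mm long along the caddy's y, 24 mm tall, its centre 40 mm behind the wall and 48 mm above the table (so it spans 36 to 60 mm above the table, 24 to 48 mm above the board). Axes as the caddy's. Push its flat rear face towards +x.
- empty_well (a point): Centre of the floor of the empty well (rear left of the caddy), 18 mm above the table; 52 x 52 mm, its walls rise 30 mm above this floor. To its right is a low tin that does not rise above the walls; ahead of it a jar.
- jar_orange_center (a point): Centre (half-way up) of the jar of orange paint with the orange lid: a round jar 44 mm in diameter and 85 mm tall, about 0.12 kg, standing upright on the table; z is its axis. Its place may be swapped with those of the green and blue jars. Standing in the well its centre is 42.5 mm above the well's floor.
- jar_cream_center (a point): Centre of a like jar (white lid, cream paint) in the front left well.
- jar_violet_center (a point): Centre of a like jar (white lid, violet paint) in the front right well.
- tin: Low aluminium tin, 44 mm in diameter, 26 mm tall, in the rear right well; origin at its underside.
- jar_green_center (a point): Centre of a like jar (white lid, green paint) on the table; leave it alone.
- jar_blue_center (a point): Centre of a like jar (white lid, blue paint) on the table; leave it alone.
- tape: Roll of blue tape, 96 mm across, 24 mm tall, lying on the table; leave it alone.
- brush: Paint brush lying on the table; leave it alone.
- cup: Clear plastic cup, 76 mm across, 85 mm tall, on the table; leave it alone.
There are look-alikes about, which are no part of the job. Of the things that look like the part that bears jar_orange_center, the smaller one is meant.

How it is judged:
On the way, in this order (a step that is already met when the one before it is completed fails the run):
1. the orange jar stands in the empty well, let go (horizontal distance between jar_orange_center and empty_well below 0.012 m and z of jar_orange_center in the frame of caddy below 0.053 m and angle between jar_orange_center's own z axis and vertical below 0.15 rad and contact force between jar_orange and the fingers below 0.1 N), for 0.2 s.
2. the ring is inside the hook and the gate has shut behind it (x of ring_bar in the frame of hook_mouth between 0.008 and 0.042 m and value of joint gate below 0.12 rad), for 0.2 s.
At the end, for the whole second after the job is handed in: The orange jar stands upright (within 0.15 rad) on the floor of the well, within 12 mm of its centre; the ring bar is 8 to 42 mm past hook_mouth along the dock's x with the gate shut (below 0.12 rad); the caddy is at rest, and the cream and violet jars and the tin still stand in their wells (all of step 2 and horizontal distance between jar_orange_center and empty_well below 0.012 m and z of each of jar_orange_center, jar_cream_center, jar_violet_center in the frame of caddy below 0.053 m and angle between jar_orange_center's own z axis and vertical below 0.15 rad and linear speed of caddy below 0.01 m/s and angle between each of jar_cream_center, jar_violet_center's own z axis and vertical below 0.2 rad and z of tin in the frame of caddy below 0.011 m); the robot touches nothing.
It fails at once if a jar tips over by more than 0.6 rad (angle between any of jar_orange_center, jar_cream_center, jar_violet_center, jar_green_center, jar_blue_center's own z axis and vertical above 0.6 rad).
It fails at once if the robot touches the gate of the hook, or pushes the hook or its dock with more than 15 N (contact force between any of the fingers, the arm and gate above 1 N or contact force between any of the fingers, the arm and dock above 15 N).
It fails at once if another thing on the table is moved by more than 30 mm (distance of any of jar_green_center, jar_blue_center, tape, brush, cup from where it was at the start of the episode above 0.03 m).
It also fails if it takes over 64 s, if anything falls off the work surface, if the arm or the gripper's body presses on something with over 40 N, if the wrist force passes 120 N, or if a joint passes its speed limit or range.

ROBOT

A 6-joint arm with a two-finger parallel gripper is mounted at the origin on the work surface. World frame = base frame: x ahead of the robot, y to its left, z up, the work surface at z = 0. Lengths are in m, angles in rad, forces in N, time in s.
With the tool pointing down it reaches from about 0.25 to 0.775 m from the base axis. Payload 8.9 kg.
Tool frame: the origin (TCP) lies at the very end of the fingers, on their centre line; the grasp point (between the pads) lies 19 mm behind it; z points along the fingers, y is the line along which they close (so a half turn about z gives the same grasp; the last joint's range is limited). The gripper opens to 85 mm and grips with 20 to 120 N. Pads are 22 mm wide; open, the fingers measure 114 mm over their backs; the gripper's body (76 mm by 85 mm) begins 54 mm behind the grasp point. The pads swing forward as they close: fully open they stand 13 mm farther back than shut.
Start: joints at [-1.379, 0.291, -0.153, 1.127, 0, 1.431], TCP at [0.171, -0.497, 0.231] pointing down, gripper open.
Joint ranges: [-2.52, 2.52], [-0.91, 1.74], [-1.3, 1.37], [-1.96, 2.02], [-1.52, 1.47], [-3.14, 3.14]. Speed limits (rad/s): [2.22, 2.22, 2.79, 3.14, 3.14, 3.14].

INTERFACE

Orientations are given as [roll, pitch, yaw] about the fixed x, y, z axes, in that order (R = Rz(yaw) Ry(pitch) Rx(roll)).
In Python, from station import ctrl, imaging gives the robot as it stands. The module is installed in compiled form; this text tells all that it offers.
- The arm moves only by the shell command python3 -m creep 'ROWS'. ROWS is JSON, a list of rows, each an object with "translation": the shift along the tool's x, y, z in units of 25 mm (1.0 is 25 mm), a list of three; "delta_rot": the turn, a rotation vector about the tool's x, y, z in degrees, a list of three; "gripper": the closure, from -1 (fully open) to 1 (shut). A call has 1 to 8 rows; each row is the pose to reach, as a shift and turn from the pose commanded when the call began, along the tool's axes at that moment; what a row does not reach only later rows make up. A row lasts 1/12 s, in which the tool goes at most 41.7 mm and 7.16 degrees, less where a joint would pass 70% of its speed; a pose out of reach is approached as far as the arm can. A call with a gripper value outside its range is refused whole. The fingers move at their own pace and stop on an object; the grip force is fixed at half the most. Time passes only in rows, so rows that repeat a pose let the fingers close. It gives the time, the measured TCP pose, the force, the opening and the grip force at its end, in the units of the state.
- ctrl.read_state(): the state, without advancing time (a new reading comes with each control period).
- imaging.camera(name): name is "side" or "top" or "wrist"; returns (picture, depth): 420x560x3 uint8, red, green, blue; 420x560 float32, m along the optical axis (not along the pixel's ray), 0 where there is no reading.
- imaging.camera_params(name): a dict with "camera_matrix" (3x3 intrinsics, pixels), "k1" (the pictures are not rectified: a ray, as slopes to the right and down, at radius r is drawn at 1 + k1 r^2 times it, then the intrinsics apply), "extrinsics" (4x4, takes a point from world to camera coordinates); the wrist camera has in their place "hand_eye" (4x4, takes a point from camera to tool coordinates, whose origin is the TCP and whose axes are the flange's). Camera axes: x right, y down, z forward; pixel columns grow to the right and rows downward; lengths in m; the calibration is good to about 2 mm. A picture is of the moment at which its call begins: read the wrist's pose just before it. camera_params takes no time and is no camera call.
- ctrl.close_job(): hands the job in; it is judged then, once.
The state is a dict: "t": time; "q": joint angles; "joint_vel": joint speeds; "joint_efforts": joint torques, N m; "eef_pos": TCP position; "ee_rot": TCP orientation; "contact_force": force on the tool from outside, world axes, zero at the start; "torque": the same for the moment, N m; "gripper_width": finger opening in m; "grasp_force": force on a finger pad.
Only numpy, scipy, OpenCV 4.12 (cv2) and the standard library are available. Lean on these libraries where they do the work, as an engineer would, in place of code of your own. Each camera call takes 0.05 s, during which the arm holds its last target. There are 200 camera calls.

## Working session

There is one attempt and no reset: what is moved stays moved. The work goes in short steps, Python scripts to look and compute and a shell command to move; the robot and the scene stay as the last step left them, time stands still between calls to the robot, and variables do not carry over. Pictures are saved under pics/ and viewed, at most 10 in all, crops included, and the job is handed in when it is done.

```bash
mkdir -p pics; python3 - <<'E'
from station import ctrl, imaging
import numpy as np, cv2
s=ctrl.read_state();print(s['t'],s['eef_pos'],s['ee_rot'],s['gripper_width'])
for n in ['top','side']:
    p,d=imaging.camera(n);np.savez(f'{n}0.npz',p=p,d=d)
    cv2.imwrite(f'pics/{n}0.png',p[...,::-1])
for n in ['top','side','wrist']:
    print(n,imaging.camera_params(n))
E
```

```text
0.0 [ 0.17041236 -0.49611585  0.2307393 ] [-3.14032158e+00 -1.79842395e-04  3.30760236e-01] 0.08531240080514743
top {'camera_matrix': array([[515.05088414,   0.        , 283.07133353],
       [  0.        , 515.05088414, 218.77977048],
       [  0.        ,   0.        ,   1.        ]]), 'k1': -0.08464322742971837, 'extrinsics': array([[ 0.019269  , -0.99963411,  0.01898271, -0.07008244],
       [-0.992857  , -0.0213674 , -0.11738151,  0.52494496],
       [ 0.11774418, -0.01658529, -0.99290545,  1.28740737],
       [ 0.        ,  0.        ,  0.        ,  1.        ]])}
side {'camera_matrix': array([[382.35780374,   0.        , 281.11220287],
       [  0.        , 382.35780374, 212.36771928],
       [  0.        ,   0.        ,   1.        ]]), 'k1': -0.08420453122780983, 'extrinsics': array([[-0.9981722 , -0.05990125, -0.00800581,  0.50892579],
       [-0.03085555,  0.61904712, -0.78474747,  0.11165601],
       [ 0.05196332, -0.78306609, -0.61976391,  1.01095385],
       [ 0.        ,  0.        ,  0.        ,  1.        ]])}
wrist {'camera_matrix': array([[373.4042466 ,   0.        , 273.84462906],
       [  0.        , 373.4042466 , 208.94943167],
       [  0.        ,   0.        ,   1.        ]]), 'k1': -0.024743259852104914, 'hand_eye': array([[-1.00803383e-03, -9.58003183e-01, -2.86755794e-01,
         7.32572010e-02],
       [ 9.99999463e-01, -1.03515216e-03, -5.70318947e-05,
         2.46561642e-05],
       [-2.42199143e-04, -2.86755697e-01,  9.58003712e-01,
        -1.43155461e-01],
       [ 0.00000000e+00,  0.00000000e+00,  0.00000000e+00,
         1.00000000e+00]])}
```

View pics/top0.png

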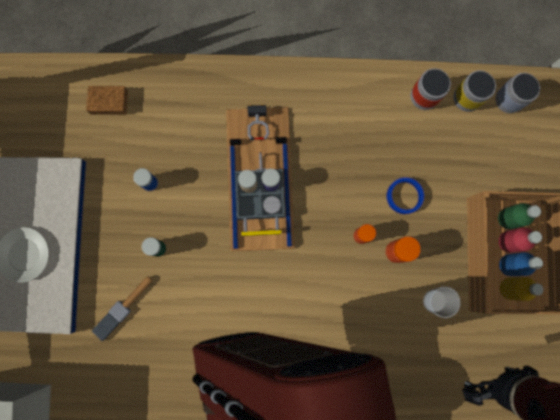

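View pics/side0.png

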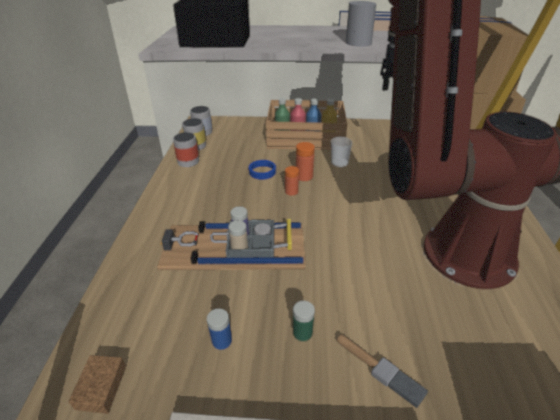

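The top view shows the caddy at (260,195), hook at (258,130) and yellow handle at (262,233). The orange-lidded candidates are a small jar at (365,233) and a big one at (404,249). The smaller is meant, so I choose (365,233). The white-lidded jars at (145,180) and (152,246) are blue and green.

```bash
cat > h.py <<'E'
import numpy as np, cv2
from station import ctrl, imaging
from scipy.spatial.transform import Rotation as R
def cloud(n,p,d,T=None):
    """world point per pixel; T = tool pose 4x4 for wrist"""
    c=imaging.camera_params(n);K=c['camera_matrix'];k=c['k1']
    v,u=np.mgrid[:420,:560].astype(np.float64)
    pts=np.stack([u.ravel(),v.ravel()],1)[:,None]
    s=cv2.undistortPoints(pts,K,np.array([k,0,0,0.]))[:,0].reshape(420,560,2)
    P=np.dstack([s[...,0]*d,s[...,1]*d,d,np.ones_like(d)])
    M=np.linalg.inv(c['extrinsics']) if T is None else T@c['hand_eye']
    W=(P@M.T)[...,:3]; W[d==0]=np.nan
    return W
def tool():
    s=ctrl.read_state();T=np.eye(4);T[:3,:3]=R.from_euler('xyz',s['ee_rot']).as_matrix();T[:3,3]=s['eef_pos'];return T
def shot(n):
    T=tool() if n=='wrist' else None
    p,d=imaging.camera(n);return p,cloud(n,p,d,T),T
def hsv(p): return cv2.cvtColor(p,cv2.COLOR_RGB2HSV)
def todelta(T,target):
    return T[:3,:3].T@(np.array(target)-T[:3,3])/0.025
def line(W,m):
    q=W[m];c=np.median(q,0);vx,vy,x,y=cv2.fitLine(q[:,:2].astype(np.float32),cv2.DIST_HUBER,0,.01,.01).ravel();return c,(x,y),np.arctan2(vy,vx)
E
python3 - <<'E'
from h import *
z=np.load('top0.npz');p,d=z['p'],z['d'];W=cloud('top',p,d);H=hsv(p)
v,u=np.mgrid[:420,:560]
def rep(n,m):
    q=W[m];q=q[~np.isnan(q[:,0])];print(n,len(q),q.min(0).round(3),q.max(0).round(3),np.median(q,0).round(3))
org=(H[...,0]<14)&(H[...,1]>180)&(H[...,2]>120)
box=lambda a,b,c,e:(u>a)&(u<b)&(v>c)&(v<e)
for n,b in [('small',box(350,380,220,246)),('big',box(384,425,232,268))]:
    m=org&b;rep(n,m); zt=np.nanpercentile(W[m][:,2],90);m2=m&(W[...,2]>zt-.008);rep(n+' lid',m2);print(cv2.minEnclosingCircle(W[m2][:,:2].astype(np.float32)))
yel=(H[...,0]>22)&(H[...,0]<33)&(H[...,1]>190)&(H[...,2]>130)&box(235,290,222,245)
rep('handle',yel);print(line(W,yel&~np.isnan(W[...,0])))
blu=(H[...,0]>108)&(H[...,0]<125)&(H[...,1]>170)&(H[...,2]>60)
for n,b in [('railL',box(225,242,135,250)),('railR',box(282,297,135,250))]:
    m=blu&b&(W[...,2]>.018)&(W[...,2]<.034);rep(n,m);print(line(W,m))
for n,b in [('cream',box(238,258,168,190)),('violet',box(261,281,168,190)),('big/blue',box(130,160,165,195)),('green',box(140,168,232,260)),('tape',box(385,428,175,215)),('tin',box(262,282,196,214)),('cup',box(420,462,282,320))]:
    m=b&(W[...,2]>np.nanpercentile(W[b][:,2],98)-.006);rep(n,m)
cv2.imwrite('pics/crop1.png',np.hstack([cv2.resize(p[90:260,215:310],None,fx=3.5,fy=3.5)[:595],cv2.resize(p[210:280,340:440],None,fx=4,fy=4,dst=None) if 0 else cv2.copyMakeBorder(cv2.resize(p[210:280,340:440],None,fx=4,fy=4),0,315,0,0,0)])[...,::-1])
E
```

```text
small 311 [ 0.47  -0.303 -0.002] [ 0.512 -0.242  0.092] [ 0.489 -0.261  0.085]
small lid 237 [ 0.47  -0.286  0.08 ] [ 0.512 -0.243  0.092] [ 0.491 -0.264  0.086]
((0.49113914370536804, -0.26446399092674255), 0.02197265438735485)
big 672 [ 0.421 -0.404 -0.002] [ 0.481 -0.327  0.126] [ 0.449 -0.349  0.117]
big lid 489 [ 0.421 -0.387  0.113] [ 0.481 -0.328  0.126] [ 0.451 -0.357  0.119]
((0.45069169998168945, -0.35802656412124634), 0.030860934406518936)
handle 174 [ 0.48  -0.054  0.01 ] [0.495 0.048 0.067] [ 0.487 -0.004  0.06 ]
(array([ 0.4874378 , -0.00445827,  0.05959788]), (np.float32(0.48736507), np.float32(-0.0041969074)), np.float32(-1.5044285))
railL 189 [0.454 0.059 0.02 ] [0.713 0.081 0.032] [0.575 0.07  0.027]
(array([0.57517198, 0.06979523, 0.02664522]), (np.float32(0.5782356), np.float32(0.06937821)), np.float32(0.06269955))
railR 86 [ 0.462 -0.076  0.019] [ 0.723 -0.058  0.033] [ 0.662 -0.064  0.027]
(array([ 0.6619237 , -0.06444445,  0.02650748]), (np.float32(0.52700484), np.float32(-0.071831405)), np.float32(0.062331412))
cream 174 [0.596 0.012 0.102] [0.636 0.051 0.109] [0.617 0.032 0.104]
violet 167 [ 0.6   -0.046  0.102] [ 0.64  -0.005  0.11 ] [ 0.621 -0.026  0.104]
big/blue 189 [0.596 0.274 0.083] [0.637 0.315 0.092] [0.617 0.294 0.086]
green 202 [0.426 0.243 0.084] [0.468 0.285 0.093] [0.446 0.265 0.086]
tape 292 [ 0.551 -0.425  0.022] [ 0.645 -0.33   0.032] [ 0.59  -0.375  0.025]
tin 155 [ 0.541 -0.051  0.043] [ 0.58  -0.01   0.051] [ 0.562 -0.03   0.046]
cup 135 [ 0.287 -0.496  0.081] [ 0.36 -0.42  0.09] [ 0.323 -0.463  0.085]
```

View pics/crop1.png

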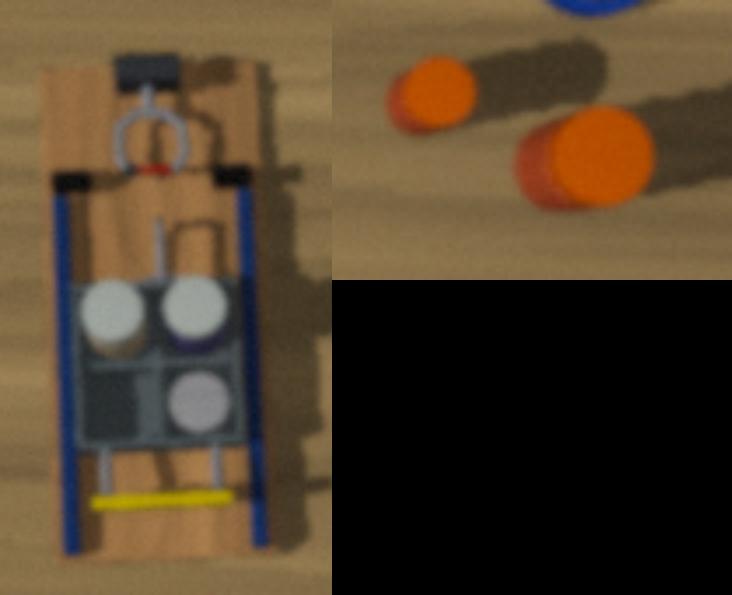

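The crop confirms the small orange jar (44 mm wide, 85 mm tall) against the big one (60 mm, 118 mm). The empty well is rear left of the caddy. Moving above the jar now.

```bash
python3 -m creep '[{"translation":[5,-1.5,0],"delta_rot":[0,0,0],"gripper":-1},{"translation":[10,-3,0],"delta_rot":[0,0,0],"gripper":-1},{"translation":[10,-3,0],"delta_rot":[0,0,0],"gripper":-1},{"translation":[10,-3,0],"delta_rot":[0,0,0],"gripper":-1},{"translation":[10,-3,0],"delta_rot":[0,0,0],"gripper":-1},{"translation":[10,-3,0],"delta_rot":[0,0,0],"gripper":-1},{"translation":[10,-3,0],"delta_rot":[0,0,0],"gripper":-1},{"translation":[10,-3,0],"delta_rot":[0,0,0],"gripper":-1}]'
python3 - <<'E'
from h import *
T=tool();print(T.round(3),todelta(T,[.491,-.264,.20]))
E
```

```text
t: 0.77
eef_pos: [0.3846, -0.3423, 0.231]
ee_rot: [-3.141, -0.0, 0.335]
contact_force: [-0.3, -0.0, -0.1]
gripper_width: 0.0854
grasp_force: 0.0
[[ 0.944  0.329 -0.     0.385]
 [ 0.329 -0.944  0.001 -0.342]
 [ 0.    -0.001 -1.     0.231]
 [ 0.     0.     0.     1.   ]] [ 5.05014824 -1.55738881  1.2426485 ]
```

```bash
python3 -m creep '[{"translation":[3,-1,0],"delta_rot":[0,0,0],"gripper":-1},{"translation":[4,-1.2,0.5],"delta_rot":[0,0,0],"gripper":-1},{"translation":[4,-1.2,0.5],"delta_rot":[0,0,0],"gripper":-1},{"translation":[4,-1.2,0.5],"delta_rot":[0,0,0],"gripper":-1},{"translation":[4,-1.2,0.5],"delta_rot":[0,0,0],"gripper":-1},{"translation":[4,-1.2,0.5],"delta_rot":[0,0,0],"gripper":-1},{"translation":[4,-1.2,0.5],"delta_rot":[0,0,0],"gripper":-1}]'
python3 - <<'E'
from h import *
p,W,T=shot('wrist');cv2.imwrite('pics/w1.png',p[...,::-1])
H=hsv(p);org=(H[...,0]<14)&(H[...,1]>170)&(H[...,2]>110)
n,lab,st,_=cv2.connectedComponentsWithStats(org.astype(np.uint8))
for i in range(1,n):
    if st[i,4]>800:
        q=W[lab==i];zt=np.nanpercentile(q[:,2],95);qq=q[q[:,2]>zt-.006]
        c,r=cv2.minEnclosingCircle(qq[:,:2].astype(np.float32));print(st[i],zt,c,r,todelta(T,[*c,.053]))
print(T[:3,3])
E
```

```text
t: 1.35
eef_pos: [0.4664, -0.2847, 0.219]
ee_rot: [3.141, 0.0, 0.329]
contact_force: [0.7, 0.5, 0.7]
gripper_width: 0.0854
grasp_force: 0.0
[ 310  183   71   72 1655] 0.09840779226841453 (0.46077024936676025, -0.34654003381729126) 0.02690841443836689 [-1.01004638  2.26745052  6.63873004]
[ 0.46639567 -0.2846914   0.21895034]
```

View pics/w1.png

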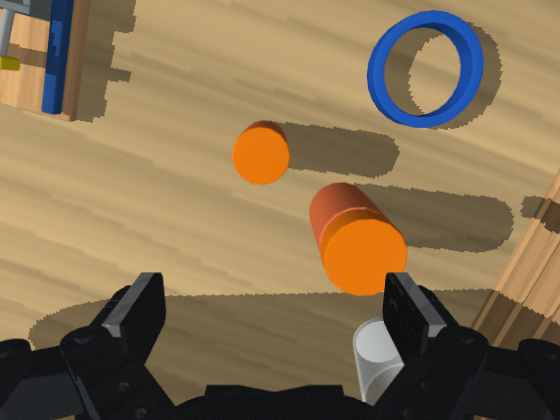

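The wrist view shows the small orange lid at (261,153) and the big one at (362,255). My hue band was too narrow for the lit lids, so I'll widen it and re-measure from the same camera.

```bash
cat >> h.py <<'E'
def lids(p,W,T):
    H=hsv(p);org=(H[...,0]<20)&(H[...,1]>200)&(H[...,2]>150)
    n,lab,st,_=cv2.connectedComponentsWithStats(org.astype(np.uint8))
    for i in range(1,n):
        if st[i,4]>800:
            q=W[lab==i];zt=np.nanpercentile(q[:,2],90);qq=q[q[:,2]>zt-.006]
            c,r=cv2.minEnclosingCircle(qq[:,:2].astype(np.float32));print(st[i],zt.round(3),np.round(c,4),round(r,4),todelta(T,[*c,.053]).round(2))
E
python3 - <<'E'
from h import *
p,W,T=shot('wrist');lids(p,W,T);print(T[:3,3])
E
```

```text
[ 232  127   58   58 2586] 0.086 [ 0.493  -0.2652] 0.0216 [ 1.26 -0.39  6.64]
[ 320  213   87   83 5277] 0.119 [ 0.453  -0.3577] 0.0305 [-1.45  2.59  6.64]
[ 0.46648726 -0.28466312  0.21902889]
```

```bash
python3 -m creep '[{"translation":[1.2,-0.4,0],"delta_rot":[0,0,0],"gripper":-1},{"translation":[1.25,-0.4,1],"delta_rot":[0,0,0],"gripper":-1},{"translation":[1.25,-0.4,2.2],"delta_rot":[0,0,0],"gripper":-1},{"translation":[1.25,-0.4,3.4],"delta_rot":[0,0,0],"gripper":-1},{"translation":[1.25,-0.4,4.6],"delta_rot":[0,0,0],"gripper":-1},{"translation":[1.25,-0.4,5.8],"delta_rot":[0,0,0],"gripper":-1},{"translation":[1.25,-0.4,6.6],"delta_rot":[0,0,0],"gripper":-1},{"translation":[1.25,-0.4,6.6],"delta_rot":[0,0,0],"gripper":-1}]'
python3 -m creep '[{"translation":[0,0,0],"delta_rot":[0,0,0],"gripper":-1},{"translation":[0,0,0],"delta_rot":[0,0,0],"gripper":1},{"translation":[0,0,0],"delta_rot":[0,0,0],"gripper":1},{"translation":[0,0,0],"delta_rot":[0,0,0],"gripper":1},{"translation":[0,0,0],"delta_rot":[0,0,0],"gripper":1},{"translation":[0,0,0],"delta_rot":[0,0,0],"gripper":1},{"translation":[0,0,0],"delta_rot":[0,0,0],"gripper":1},{"translation":[0,0,0],"delta_rot":[0,0,0],"gripper":1}]'
```

```text
t: 2.12
eef_pos: [0.4908, -0.2629, 0.0502]
ee_rot: [-3.136, 0.004, 0.33]
contact_force: [-0.5, 0.2, -0.3]
gripper_width: 0.0857
grasp_force: 0.0
t: 2.78
eef_pos: [0.4946, -0.2646, 0.0555]
ee_rot: [3.139, -0.001, 0.331]
contact_force: [-1.9, 1.0, 8.6]
gripper_width: 0.0426
grasp_force: 60.1
```

```bash
python3 -m creep '[{"translation":[0,0,-0.5],"delta_rot":[0,0,0],"gripper":1},{"translation":[0,0,-1.5],"delta_rot":[0,0,0],"gripper":1},{"translation":[0,0,-2.7],"delta_rot":[0,0,0],"gripper":1},{"translation":[0,0,-4],"delta_rot":[0,0,0],"gripper":1},{"translation":[0,0,-5.3],"delta_rot":[0,0,0],"gripper":1},{"translation":[0,0,-6.5],"delta_rot":[0,0,0],"gripper":1},{"translation":[0,0,-7],"delta_rot":[0,0,0],"gripper":1},{"translation":[0,0,-7],"delta_rot":[0,0,0],"gripper":1}]'
python3 -m creep '[{"translation":[0.4,-1,0],"delta_rot":[0,0,5],"gripper":1},{"translation":[0.8,-2.2,0],"delta_rot":[0,0,10],"gripper":1},{"translation":[1.2,-3.5,0],"delta_rot":[0,0,15],"gripper":1},{"translation":[1.7,-5,0],"delta_rot":[0,0,15],"gripper":1},{"translation":[2.2,-6.3,0],"delta_rot":[0,0,15],"gripper":1},{"translation":[2.6,-7.3,0],"delta_rot":[0,0,15],"gripper":1},{"translation":[2.8,-7.7,0],"delta_rot":[0,0,15],"gripper":1},{"translation":[2.8,-7.7,0],"delta_rot":[0,0,15],"gripper":1}]'
python3 - <<'E'
from h import *
p,W,T=shot('wrist');np.savez('w2.npz',p=p,W=W,T=T);cv2.imwrite('pics/w2.png',p[...,::-1]);print(ctrl.read_state()['eef_pos'])
lids(p,W,T)
E
```

```text
t: 3.45
eef_pos: [0.4953, -0.265, 0.2328]
ee_rot: [3.136, -0.004, 0.331]
contact_force: [-0.3, -0.0, -1.1]
gripper_width: 0.0426
grasp_force: 61.2
t: 4.12
eef_pos: [0.497, -0.0569, 0.228]
ee_rot: [-3.141, 0.001, 0.072]
contact_force: [-0.4, 0.5, -1.9]
gripper_width: 0.0427
grasp_force: 61.5
[ 0.49715721 -0.05845233  0.22810894]
[ 215  266  120  106 9819] 0.259 [ 0.4952 -0.0571] 0.0217 [-0.06  0.01  7.  ]
```

View pics/w2.png

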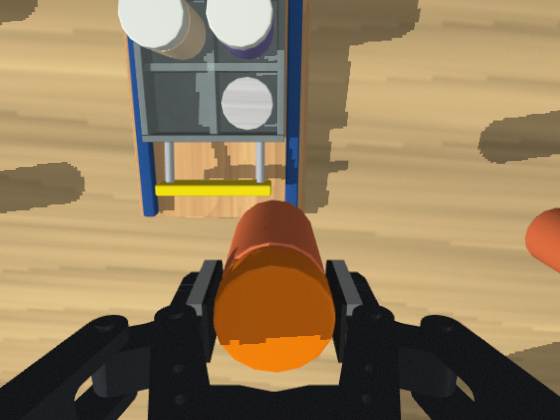

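The wrist view shows the empty well at about (180,100), the handle at (213,189) and the tin at (247,104). The orange jar is held straight.

```bash
python3 - <<'E'
from h import *
z=np.load('w2.npz');p,W,T=z['p'],z['W'],z['T'];H=hsv(p)
v,u=np.mgrid[:420,:560];box=lambda a,b,c,e:(u>=a)&(u<b)&(v>=c)&(v<e)
yel=(H[...,0]>22)&(H[...,0]<33)&(H[...,1]>190)&box(140,290,175,205)&(W[...,2]>.055)
c,xy,a=line(W,yel);q=W[yel];print('handle',q.min(0),q.max(0),c,a)
ya=np.array([np.cos(a),np.sin(a)]); ya*=np.sign(ya[1]);th=np.arctan2(-ya[0],ya[1]);xa=np.array([ya[1],-ya[0]]);print('yaw',th)
t=(q[:,:2]-c[:2])@np.c_[xa,ya];mid=c[:2]+xa*(t[:,0].min()+t[:,0].max())/2+ya*(t[:,1].min()+t[:,1].max())/2;print('mid',mid,np.ptp(t,0))
print('well from handle',mid+xa*.072+ya*.029)
for th in (.0625,th):
    xa=np.array([np.cos(th),np.sin(th)]);ya=np.array([-xa[1],xa[0]])
    top=(W[...,2]>.044)&(W[...,2]<.052)&(H[...,1]<90)
    def ext(b,ax):
        s=(W[top&b][:,:2]@ax);return s.size,np.percentile(s,[3,50,97]).round(4)
    rx=ext(box(155,205,128,146),xa);fx=ext(box(155,205,60,76),xa);ly=ext(box(138,160,80,130),ya);dy=ext(box(206,218,80,130),ya);print(rx,fx,ly,dy)
    X=(rx[1][1]+fx[1][1])/2;Y=(ly[1][1]+dy[1][1])/2;w=xa*X+ya*Y;print('well',w)
    jar=np.array([.4952,-.0571]);print(todelta(T,[*w,.228]), 'delta by jar',T[:3,:3].T@np.r_[w-jar,0]/.025)
print(R.from_matrix(T[:3,:3]).as_euler('xyz'),T[:3,3])
E
```

```text
handle [ 0.48236632 -0.05385628  0.05500884] [0.49873873 0.04525417 0.06278783] [ 0.49099956 -0.00504665  0.06012247] -1.5037557
yaw 0.06704063
mid [ 0.49030631 -0.00431161] [0.01078091 0.09894269]
well from handle [0.56020185 0.02944656]
(374, array([0.5267, 0.5316, 0.5342])) (175, array([0.5867, 0.5892, 0.5923])) (405, array([0.0201, 0.0225, 0.0257])) (178, array([-0.0372, -0.0345, -0.0319]))
well [0.55968058 0.02901392]
[ 2.74937106e+00 -3.24690949e+00 -2.78491242e-05] delta by jar [ 2.82079091e+00 -3.24969254e+00 -3.86663730e-04]
(374, array([0.5268, 0.5316, 0.5341])) (175, array([0.5867, 0.5891, 0.5922])) (405, array([0.0176, 0.0199, 0.0232])) (178, array([-0.0398, -0.0371, -0.0344]))
well [0.55966736 0.0289574 ]
[ 2.74868061e+00 -3.24469286e+00 -2.88970185e-05] delta by jar [ 2.82010045e+00 -3.24747591e+00 -3.87711624e-04]
[-3.14078872e+00  1.06324443e-03  7.21408879e-02] [ 0.49697585 -0.05690192  0.22800713]
```

```bash
python3 -m creep '[{"translation":[1,-1.1,0],"delta_rot":[0,0,0],"gripper":1},{"translation":[2,-2.3,0],"delta_rot":[0,0,0],"gripper":1},{"translation":[2.7,-3.1,0.3],"delta_rot":[0,0,0],"gripper":1},{"translation":[2.8,-3.25,1.3],"delta_rot":[0,0,0],"gripper":1},{"translation":[2.8,-3.25,2.5],"delta_rot":[0,0,0],"gripper":1},{"translation":[2.8,-3.25,3.7],"delta_rot":[0,0,0],"gripper":1},{"translation":[2.8,-3.25,4.3],"delta_rot":[0,0,0],"gripper":1},{"translation":[2.8,-3.25,4.3],"delta_rot":[0,0,0],"gripper":1}]'
python3 -m creep '[{"translation":[0,0,0],"delta_rot":[0,0,0],"gripper":1},{"translation":[0,0,0],"delta_rot":[0,0,0],"gripper":1}]'
python3 - <<'E'
from h import *
p,W,T=shot('wrist');cv2.imwrite('pics/w3.png',p[...,::-1]);lids(p,W,T)
p2,W2,_=shot('top');m=cv2.resize(p2[150:260,200:320],None,fx=5,fy=5)
lids(p2,W2,T);cv2.imwrite('pics/t3.png',m[...,::-1])
print(T[:3,3],todelta(T,[.5598,.0292,.073]))
E
```

```text
t: 4.83
eef_pos: [0.5591, 0.0254, 0.1171]
ee_rot: [-3.141, 0.007, 0.068]
contact_force: [-0.3, 0.2, -2.3]
gripper_width: 0.0425
grasp_force: 61.5
t: 5.0
eef_pos: [0.5626, 0.0257, 0.1223]
ee_rot: [3.141, -0.001, 0.068]
contact_force: [0.9, 0.2, -0.6]
gripper_width: 0.0422
grasp_force: 61.5
[ 214  266  121  106 9959] 0.153 [0.5608 0.0255] 0.0217 [-0.08  0.    2.77]
[0.56256113 0.02573637 0.12227393] [-0.10345391 -0.1465425   1.97075819]
```

View pics/w3.png

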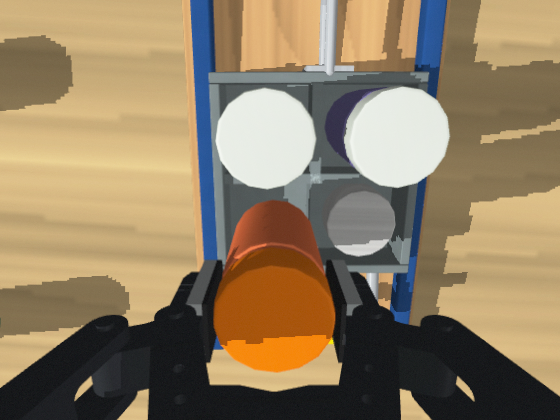

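The jar hangs over the well, about 3.5 mm too far right. I'll correct that while lowering.

```bash
python3 -m creep '[{"translation":[-0.04,-0.14,0],"delta_rot":[0,0,0],"gripper":1},{"translation":[-0.04,-0.14,0],"delta_rot":[0,0,0],"gripper":1},{"translation":[-0.04,-0.14,0.4],"delta_rot":[0,0,0],"gripper":1},{"translation":[-0.04,-0.14,0.8],"delta_rot":[0,0,0],"gripper":1},{"translation":[-0.04,-0.14,1.2],"delta_rot":[0,0,0],"gripper":1},{"translation":[-0.04,-0.14,1.5],"delta_rot":[0,0,0],"gripper":1},{"translation":[-0.04,-0.14,1.7],"delta_rot":[0,0,0],"gripper":1},{"translation":[-0.04,-0.14,1.7],"delta_rot":[0,0,0],"gripper":1}]'
python3 -m creep '[{"translation":[0,0,0.1],"delta_rot":[0,0,0],"gripper":1},{"translation":[0,0,0.2],"delta_rot":[0,0,0],"gripper":1},{"translation":[0,0,0.2],"delta_rot":[0,0,0],"gripper":1},{"translation":[0,0,0.2],"delta_rot":[0,0,0],"gripper":1}]'
```

```text
t: 5.77
eef_pos: [0.5594, 0.0302, 0.0771]
ee_rot: [-3.141, 0.003, 0.069]
contact_force: [-0.6, 0.2, -1.8]
gripper_width: 0.0424
grasp_force: 61.5
t: 6.1
eef_pos: [0.5606, 0.0302, 0.074]
ee_rot: [3.142, -0.0, 0.069]
contact_force: [-0.4, -0.9, -1.7]
gripper_width: 0.0424
grasp_force: 61.8
```

```bash
python3 -m creep '[{"translation":[0,0,0.04],"delta_rot":[0,0,0],"gripper":1},{"translation":[0,0,0.08],"delta_rot":[0,0,0],"gripper":1},{"translation":[0,0,0.08],"delta_rot":[0,0,0],"gripper":1},{"translation":[0,0,0.08],"delta_rot":[0,0,0],"gripper":1}]'
```

```text
t: 6.43
eef_pos: [0.561, 0.0302, 0.0735]
ee_rot: [3.141, -0.002, 0.069]
contact_force: [-3.9, 0.1, 14.2]
gripper_width: 0.0427
grasp_force: 63.4
```

```bash
python3 -m creep '[{"translation":[0,0,-0.05],"delta_rot":[0,0,0],"gripper":1},{"translation":[0,0,-0.05],"delta_rot":[0,0,0],"gripper":-0.3},{"translation":[0,0,-0.05],"delta_rot":[0,0,0],"gripper":-0.5},{"translation":[0,0,-0.05],"delta_rot":[0,0,0],"gripper":-0.5},{"translation":[0,0,-0.05],"delta_rot":[0,0,0],"gripper":-0.5},{"translation":[0,0,-0.05],"delta_rot":[0,0,0],"gripper":-0.5}]'
python3 -m creep '[{"translation":[0,0,-0.4],"delta_rot":[0,0,0],"gripper":-0.5},{"translation":[0,0,-1.2],"delta_rot":[0,0,0],"gripper":-0.5},{"translation":[0,0,-2.4],"delta_rot":[0,0,0],"gripper":-0.5},{"translation":[0,0,-3.6],"delta_rot":[0,0,0],"gripper":-0.5},{"translation":[-0.8,0,-4.8],"delta_rot":[0,0,0],"gripper":-0.5},{"translation":[-2.4,0,-5],"delta_rot":[0,0,0],"gripper":-0.5},{"translation":[-4,0,-5],"delta_rot":[0,0,0],"gripper":0.5},{"translation":[-5,0.4,-5],"delta_rot":[0,0,0],"gripper":1}]'
python3 -m creep '[{"translation":[0,0,0],"delta_rot":[0,0,0],"gripper":1},{"translation":[0,0,0],"delta_rot":[0,0,0],"gripper":1}]'
python3 - <<'E'
from h import *
p,W,T=shot('wrist');np.savez('w4.npz',p=p,W=W,T=T);cv2.imwrite('pics/w4.png',p[...,::-1]);lids(p,W,T)
E
```

```text
t: 6.93
eef_pos: [0.5604, 0.0302, 0.0729]
ee_rot: [-3.142, 0.0, 0.069]
contact_force: [-0.2, -0.0, 0.5]
gripper_width: 0.0641
grasp_force: 0.0
t: 7.6
eef_pos: [0.4332, 0.0125, 0.199]
ee_rot: [-3.141, 0.0, 0.07]
contact_force: [1.1, -0.5, 0.3]
gripper_width: 0.041
grasp_force: 0.0
t: 7.77
eef_pos: [0.4359, 0.0113, 0.1992]
ee_rot: [3.141, -0.002, 0.068]
contact_force: [0.1, -1.5, 0.1]
gripper_width: 0.0156
grasp_force: 0.0
[ 220    0   74   49 2857] 0.104 [0.5583 0.0298] 0.0215 [ 4.93 -0.41  5.85]
```

View pics/w4.png

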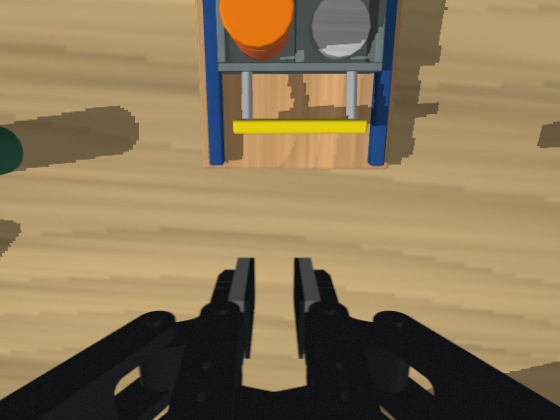

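The orange lid top is at z 0.104 and (0.558, 0.030), within 2 mm of the well centre, and the jar is standing free. Next I'll work out the push distance.

```bash
python3 - <<'E'
from h import *
z=np.load('top0.npz');p=z['p'];H=hsv(p);c=imaging.camera_params('top')
def ray(u,v,zz):
    s=cv2.undistortPoints(np.array([[[u,v]]],float),c['camera_matrix'],np.array([c['k1'],0,0,0.]))[0,0]
    E=np.linalg.inv(c['extrinsics']);o=E[:3,3];dd=E[:3,:3]@np.r_[s,1];return o+dd*(zz-o[2])/dd[2]
red=((H[...,0]<8)|(H[...,0]>172))&(H[...,1]>150);v,u=np.nonzero(red[120:150,245:275]);print(len(u));u=u+245;v=v+120
g=ray(u.mean(),v.mean(),.032);print('gate',u.mean(),v.mean(),g)
print('ring px',ray(260.7,152,.032))
z=np.load('w4.npz');p,W,T=z['p'],z['W'],z['T'];H=hsv(p);v,u=np.mgrid[:420,:560]
y=(H[...,0]>22)&(H[...,0]<33)&(H[...,1]>190)&(u>225)&(u<375)&(v>112)&(v<137)&(W[...,2]>.055)
q=W[y];th=.065;xa=np.array([np.cos(th),np.sin(th)]);ya=np.array([-xa[1],xa[0]])
t=q[:,:2]@np.c_[xa,ya];lo,hi=np.percentile(t,[1,99],axis=0);m=(lo+hi)/2;mid=xa*m[0]+ya*m[1];print('handle mid',mid,hi-lo)
ring=mid+xa*(.101+.107);print('ring',ring,'travel to gate px',(g[:2]-ring)@xa,(g[:2]-ring)@ya)
for b in(.05,.03):print('tcp behind',mid-xa*b,todelta(T,[*(mid-xa*b),.040]))
print(T[:3,3])
E
```

```text
19
gate 259.3157894736842 137.94736842105263 [0.73746151 0.00679181 0.032     ]
ring px [0.69989796 0.00222113 0.032     ]
handle mid [ 0.49016838 -0.00408014] [0.00886058 0.09693947]
ring [0.69772913 0.00943034] travel to gate px 0.039477093949112745 -0.005213744900724562
tcp behind [ 0.44027396 -0.00732786] [0.11356695 0.75364524 6.36662911]
tcp behind [ 0.46023173 -0.00602877] [0.91356225 0.75609235 6.36786869]
[0.43591094 0.01130679 0.19915556]
```

```bash
python3 -m creep '[{"translation":[0,0.7,0],"delta_rot":[0,0,0],"gripper":1},{"translation":[0,0.75,1],"delta_rot":[0,0,0],"gripper":1},{"translation":[0,0.75,2.3],"delta_rot":[0,0,0],"gripper":1},{"translation":[0,0.75,3.6],"delta_rot":[0,0,0],"gripper":1},{"translation":[0,0.75,4.9],"delta_rot":[0,0,0],"gripper":1},{"translation":[0,0.75,5.9],"delta_rot":[0,0,0],"gripper":1},{"translation":[0,0.75,6.3],"delta_rot":[0,0,0],"gripper":1},{"translation":[0,0.75,6.3],"delta_rot":[0,0,0],"gripper":1}]'
python3 -m creep '[{"translation":[0.3,0,0],"delta_rot":[0,0,0],"gripper":1},{"translation":[0.6,0,0],"delta_rot":[0,0,0],"gripper":1},{"translation":[0.9,0,0],"delta_rot":[0,0,0],"gripper":1},{"translation":[1.1,0,0],"delta_rot":[0,0,0],"gripper":1},{"translation":[1.2,0,0],"delta_rot":[0,0,0],"gripper":1},{"translation":[1.2,0,0],"delta_rot":[0,0,0],"gripper":1}]'
```

```text
t: 8.48
eef_pos: [0.437, -0.0067, 0.0382]
ee_rot: [-3.14, 0.004, 0.069]
contact_force: [-0.5, -0.3, 0.4]
gripper_width: 0.0002
grasp_force: 0.0
t: 8.98
eef_pos: [0.4688, -0.0051, 0.041]
ee_rot: [3.141, -0.001, 0.069]
contact_force: [-0.1, -0.0, -0.5]
gripper_width: 0.0
grasp_force: 0.0
```

```bash
python3 -m creep '[{"translation":[0.1,0,0],"delta_rot":[0,0,0],"gripper":1},{"translation":[0.2,0,0],"delta_rot":[0,0,0],"gripper":1},{"translation":[0.35,0,0],"delta_rot":[0,0,0],"gripper":1},{"translation":[0.5,0,0],"delta_rot":[0,0,0],"gripper":1},{"translation":[0.65,0,0],"delta_rot":[0,0,0],"gripper":1},{"translation":[0.8,0,0],"delta_rot":[0,0,0],"gripper":1},{"translation":[0.9,0,0],"delta_rot":[0,0,0],"gripper":1},{"translation":[1,0,0],"delta_rot":[0,0,0],"gripper":1}]'
python3 -m creep '[{"translation":[0.1,0,0],"delta_rot":[0,0,0],"gripper":1},{"translation":[0.2,0,0],"delta_rot":[0,0,0],"gripper":1},{"translation":[0.3,0,0],"delta_rot":[0,0,0],"gripper":1},{"translation":[0.4,0,0],"delta_rot":[0,0,0],"gripper":1},{"translation":[0.5,0,0],"delta_rot":[0,0,0],"gripper":1},{"translation":[0.6,0,0],"delta_rot":[0,0,0],"gripper":1}]'
```

```text
t: 9.65
eef_pos: [0.49, -0.0032, 0.0401]
ee_rot: [-3.141, 0.005, 0.069]
contact_force: [-9.7, -1.2, 8.6]
gripper_width: 0.0001
grasp_force: 5.1
t: 10.15
eef_pos: [0.5048, -0.0022, 0.0401]
ee_rot: [-3.141, 0.005, 0.069]
contact_force: [-9.0, -1.1, 7.7]
gripper_width: -0.0004
grasp_force: 4.7
```

```bash
python3 -m creep '[{"translation":[0.1,0,-0.03],"delta_rot":[0,0,0],"gripper":1},{"translation":[0.2,0,-0.03],"delta_rot":[0,0,0],"gripper":1},{"translation":[0.3,0,-0.03],"delta_rot":[0,0,0],"gripper":1},{"translation":[0.4,0,-0.03],"delta_rot":[0,0,0],"gripper":1}]'
python3 -m creep '[{"translation":[0.1,0,0],"delta_rot":[0,0,0],"gripper":1},{"translation":[0.2,0,0],"delta_rot":[0,0,0],"gripper":1},{"translation":[0.3,0,0],"delta_rot":[0,0,0],"gripper":1},{"translation":[0.4,0,0],"delta_rot":[0,0,0],"gripper":1}]'
python3 -m creep '[{"translation":[0.1,0,0],"delta_rot":[0,0,0],"gripper":1},{"translation":[0.2,0,0],"delta_rot":[0,0,0],"gripper":1},{"translation":[0.3,0,0],"delta_rot":[0,0,0],"gripper":1},{"translation":[0.4,0,0],"delta_rot":[0,0,0],"gripper":1}]'
```

```text
t: 10.48
eef_pos: [0.5151, -0.0014, 0.0404]
ee_rot: [-3.141, 0.005, 0.069]
contact_force: [-8.4, -0.5, -0.8]
gripper_width: 0.0002
grasp_force: 4.3
t: 10.82
eef_pos: [0.5242, -0.0006, 0.0402]
ee_rot: [-3.141, 0.006, 0.069]
contact_force: [-10.7, -0.8, 0.7]
gripper_width: 0.0001
grasp_force: 5.3
t: 11.15
eef_pos: [0.5344, 0.0004, 0.0402]
ee_rot: [-3.14, 0.006, 0.069]
contact_force: [-10.4, 1.3, -0.4]
gripper_width: 0.0
grasp_force: 5.6
```

```bash
python3 -m creep '[{"translation":[0.08,0,0],"delta_rot":[0,0,0],"gripper":1},{"translation":[0.16,0,0],"delta_rot":[0,0,0],"gripper":1}]'
python3 -m creep '[{"translation":[0.08,0,0],"delta_rot":[0,0,0],"gripper":1},{"translation":[0.16,0,0],"delta_rot":[0,0,0],"gripper":1}]'
python3 - <<'E'
from h import *
p,W,_=shot('top');a=cv2.resize(p[95:225,215:315],None,fx=4.5,fy=4.5);s,_,_=shot('side');b=cv2.resize(s[205:270,150:250],None,fx=3.4,fy=3.4)
b=cv2.copyMakeBorder(b,0,a.shape[0]-b.shape[0],0,0,0);cv2.imwrite('pics/p5.png',np.hstack([a,b])[...,::-1]);lids(p,W,tool())
E
```

```text
t: 11.32
eef_pos: [0.5377, 0.0007, 0.0402]
ee_rot: [-3.14, 0.007, 0.069]
contact_force: [-11.5, 2.7, 2.9]
gripper_width: -0.0001
grasp_force: 5.8
t: 11.48
eef_pos: [0.5442, 0.0005, 0.0407]
ee_rot: [-3.141, 0.003, 0.069]
contact_force: [-4.0, -0.2, -1.6]
gripper_width: -0.0002
grasp_force: 1.8
```

View pics/p5.png

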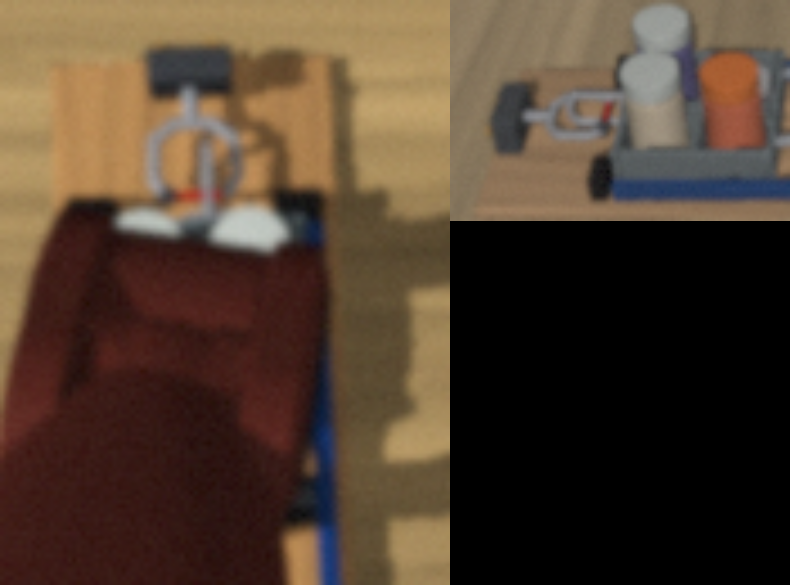

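The push force fell from 11.5 N to 4 N. The picture shows the red gate line straight across the mouth at (195,195), with the ring bar inside the loop. I'll nudge 2 mm more for margin, then back off.

```bash
python3 -m creep '[{"translation":[0.08,0,0],"delta_rot":[0,0,0],"gripper":1},{"translation":[0.08,0,0],"delta_rot":[0,0,0],"gripper":1},{"translation":[0.08,0,0],"delta_rot":[0,0,0],"gripper":1}]'
python3 -m creep '[{"translation":[-0.3,0,0],"delta_rot":[0,0,0],"gripper":1},{"translation":[-1,0,0],"delta_rot":[0,0,0],"gripper":1},{"translation":[-2,0,0],"delta_rot":[0,0,0],"gripper":1},{"translation":[-2.6,0,-0.5],"delta_rot":[0,0,0],"gripper":1},{"translation":[-3,0,-1.7],"delta_rot":[0,0,0],"gripper":1},{"translation":[-3,0,-3],"delta_rot":[0,0,0],"gripper":1},{"translation":[-3,0,-4.4],"delta_rot":[0,0,0],"gripper":1},{"translation":[-3,0,-5.6],"delta_rot":[0,0,0],"gripper":1}]'
python3 -m creep '[{"translation":[-2,0,0],"delta_rot":[0,0,0],"gripper":1},{"translation":[-4,0,0],"delta_rot":[0,0,0],"gripper":1},{"translation":[-4,0,0],"delta_rot":[0,0,0],"gripper":1},{"translation":[-4,0,0],"delta_rot":[0,0,0],"gripper":1}]'
python3 - <<'E'
from h import *
p,W,_=shot('top');a=cv2.resize(p[95:225,215:315],None,fx=4.5,fy=4.5);s,_,_=shot('side');b=cv2.resize(s[205:270,150:250],None,fx=3.4,fy=3.4)
b=cv2.copyMakeBorder(b,0,a.shape[0]-b.shape[0],0,0,0);cv2.imwrite('pics/p6.png',np.hstack([a,b])[...,::-1]);lids(p,W,tool())
H=hsv(p);v,u=np.mgrid[:420,:560];y=(H[...,0]>22)&(H[...,0]<33)&(H[...,1]>190)&(H[...,2]>130)&(u>235)&(u<290)&(v>180)&(v<235);print('handle',line(W,y&(W[...,2]>.05)))
E
```

```text
t: 11.83
eef_pos: [0.5476, 0.0005, 0.0413]
ee_rot: [-3.142, -0.0, 0.069]
contact_force: [-1.4, -0.5, -1.8]
gripper_width: 0.0001
grasp_force: 1.4
t: 12.5
eef_pos: [0.4732, -0.0049, 0.1841]
ee_rot: [3.141, -0.004, 0.069]
contact_force: [0.7, 0.2, -0.4]
gripper_width: 0.0001
grasp_force: 0.0
t: 12.83
eef_pos: [0.3696, -0.0114, 0.1817]
ee_rot: [3.141, -0.001, 0.069]
contact_force: [0.9, -0.4, 0.4]
gripper_width: 0.0001
grasp_force: 0.0
handle (array([ 0.56114796, -0.00140301,  0.06022053]), (np.float32(0.5604337), np.float32(0.01638521)), np.float32(-1.5134115))
```

View pics/p6.png

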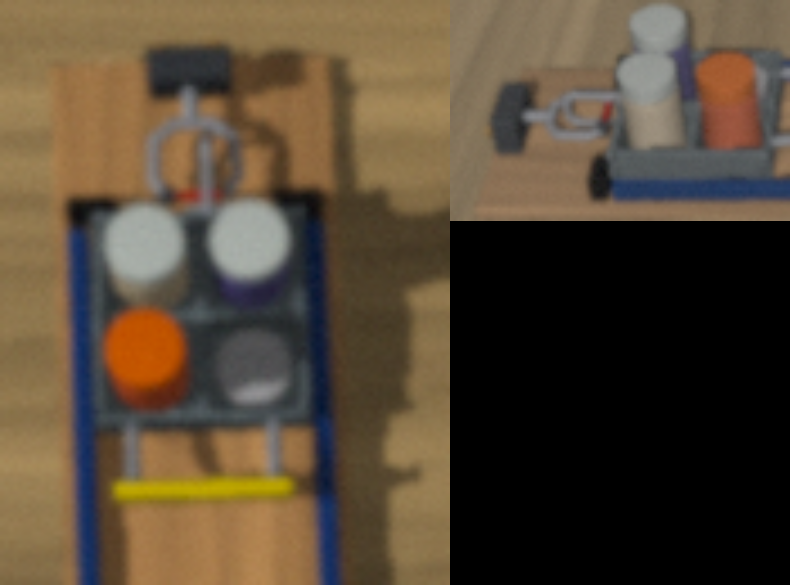

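The picture shows the caddy near its end stops, the gate shut at (195,195) behind the ring bar and all jars upright. The arm is clear, so I'm handing in.

```bash
python3 -c "
from station import ctrl
print(ctrl.close_job())"
```

```text
the job is handed in; nothing more can be done
None
```

I stood the orange jar in the empty well and pushed the caddy until the ring passed the gate, which looks shut behind it in the last pictures; the job was handed in at about 13 s of the 64 s allowed, and no verdict was returned.

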